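# Feel along the mould segment's rim for burrs

### The job

Feel the rim of the curved aluminium mould segment for burrs: begin at the vent hole nearest the tall plain dowel pin and run the fingertips slowly along the rim with light contact, over each of the seven holes in turn, to the last hole at the short headed plug's end. Finish there while holding: the program ends with the fingertips still resting lightly on that last hole. Only touch the rim, never press it hard, and leave the dowel, plug, oil bottle, steel block and brush where they are; nothing is to be gripped or lifted.

Things in the scene. Friction and masses are not known exactly. Their poses are not given: they have to be found in the camera images.
- cradle: Dark steel base plate of the finishing cradle, fixed to the bench, 125 x 235 x 20 mm (x, y, z); origin at the centre of its underside on the bench, z up. In its frame the segment's arc has its centre at x = -68 mm, y = 0 and bulges towards +x.
- segment: Aluminium mould segment on springs over the cradle: arc-shaped bar 20 mm wide, 30 mm high, centre-line radius 100 mm, 116 degrees. Axes as the cradle's; origin over the cradle's origin, 34 mm above the bench; flat rim 64 mm above the bench at rest. It only sinks straight down, up to 10 mm: starts at about 1 N, then yields 1.2 mm per N; stop at about 9 N. It springs back up when freed.
- hole1 (a point): Centre of vent hole 1 on top of the rim; holes are numbered 1 to 7 from the cradle's +y end (socket_a) to its -y end (socket_b), whichever end the dowel is at.
- hole2 (a point): Centre of vent hole 2 on top of the rim.
- hole3 (a point): Centre of vent hole 3 on top of the rim.
- hole4 (a point): Centre of vent hole 4 on top of the rim. It is the middle one of seven 6 mm dark holes along the middle of the rim, 28 mm apart and too shallow to catch a finger.
- hole5 (a point): Centre of vent hole 5 on top of the rim.
- hole6 (a point): Centre of vent hole 6 on top of the rim.
- hole7 (a point): Centre of vent hole 7 on top of the rim; holes are numbered 1 to 7 from the cradle's +y end (socket_a) to its -y end (socket_b), whichever end the dowel is at.
- socket_a (a point): Mouth of the pin socket in the cradle's top beyond the segment's +y end, 45 mm from hole 1; 15 mm deep, 13 mm wide, holds the dowel or the plug.
- socket_b (a point): The same beyond the segment's -y end, 45 mm from hole 7.
- dowel: Plain straight steel dowel pin, 12 mm diameter, 62 mm long, standing loose in one of the two sockets; origin at the centre of its foot, 15 mm below the cradle's top, z up along it; its top is 67 mm above the bench. Its end of the segment is where the trace begins.
- plug: Short steel plug standing loose in the other socket: 12 mm shank with a flat round head 22 mm wide, 31 mm long in all; origin at the centre of its foot, 15 mm below the cradle's top; its top is 36 mm above the bench.
- oil: Small oil bottle standing near the cradle's +y end, 44 mm diameter, 105 mm high; origin at the centre of its base. Bystander.
- insert: Loose steel block 45 x 60 x 32 mm lying on the hollow side of the segment; origin at the centre of its underside. Bystander.
- brush: Hand brush lying on the bench near the cradle's -y end; its origin is on its underside. Bystander.

How it is judged:
On the way, in this order (a step that is already met when the one before it is completed fails the run):
1. fingertips rest on the first hole counted from the dowel's end (TCP within 11 mm of it sideways, at least 0.3 N) (contact force between the fingers and segment above 0.3 N and ((horizontal distance between dowel and socket_a below 0.03 m and horizontal distance between the grasp point and hole1 below 0.011 m) or (horizontal distance between dowel and socket_b below 0.03 m and horizontal distance between the grasp point and hole7 below 0.011 m))), for 0.04 s.
2. fingertips rest on the second hole counted from the dowel's end (TCP within 11 mm of it sideways, at least 0.3 N) (contact force between the fingers and segment above 0.3 N and ((horizontal distance between dowel and socket_a below 0.03 m and horizontal distance between the grasp point and hole2 below 0.011 m) or (horizontal distance between dowel and socket_b below 0.03 m and horizontal distance between the grasp point and hole6 below 0.011 m))), for 0.04 s.
3. fingertips rest on the third hole counted from the dowel's end (TCP within 11 mm of it sideways, at least 0.3 N) (contact force between the fingers and segment above 0.3 N and ((horizontal distance between dowel and socket_a below 0.03 m and horizontal distance between the grasp point and hole3 below 0.011 m) or (horizontal distance between dowel and socket_b below 0.03 m and horizontal distance between the grasp point and hole5 below 0.011 m))), for 0.04 s.
4. fingertips rest on the fourth (middle) hole counted from the dowel's end (TCP within 11 mm of it sideways, at least 0.3 N) (contact force between the fingers and segment above 0.3 N and ((horizontal distance between dowel and socket_a below 0.03 m and horizontal distance between the grasp point and hole4 below 0.011 m) or (horizontal distance between dowel and socket_b below 0.03 m and horizontal distance between the grasp point and hole4 below 0.011 m))), for 0.04 s.
5. fingertips rest on the fifth hole counted from the dowel's end (TCP within 11 mm of it sideways, at least 0.3 N) (contact force between the fingers and segment above 0.3 N and ((horizontal distance between dowel and socket_a below 0.03 m and horizontal distance between the grasp point and hole5 below 0.011 m) or (horizontal distance between dowel and socket_b below 0.03 m and horizontal distance between the grasp point and hole3 below 0.011 m))), for 0.04 s.
6. fingertips rest on the sixth hole counted from the dowel's end (TCP within 11 mm of it sideways, at least 0.3 N) (contact force between the fingers and segment above 0.3 N and ((horizontal distance between dowel and socket_a below 0.03 m and horizontal distance between the grasp point and hole6 below 0.011 m) or (horizontal distance between dowel and socket_b below 0.03 m and horizontal distance between the grasp point and hole2 below 0.011 m))), for 0.04 s.
7. fingertips rest on the last hole counted from the dowel's end (TCP within 11 mm of it sideways, at least 0.3 N) (contact force between the fingers and segment above 0.3 N and ((horizontal distance between dowel and socket_a below 0.03 m and horizontal distance between the grasp point and hole7 below 0.011 m) or (horizontal distance between dowel and socket_b below 0.03 m and horizontal distance between the grasp point and hole1 below 0.011 m))), for 0.04 s.
At the end, for the whole second after the job is handed in: The fingertips rest on the last hole, at the plug's end, with 0.3 to 15 N (TCP within 11 mm of the hole sideways); dowel and plug stand upright within 8 mm of where they were, and bottle, block and brush lie within 15 mm of where they were (all of step 7 and contact force between the fingers and segment below 15 N and distance of each of oil, insert, brush from where it was at the start of the episode below 0.015 m and distance of each of dowel, plug from where it was at the start of the episode below 0.008 m and angle between each of dowel, plug's own z axis and vertical below 0.25 rad); the arm keeps its last pose, push and grip.
It fails at once if the rim is pressed hard (over 20 N) (contact force between the arm and segment above 20 N).
It fails at once if the fingers press the rim with over 20 N (contact force between the fingers and segment above 20 N).
It fails at once if the bar is gripped or straddled: the fingers touch the segment while their tips reach some 10 mm or more below its rim (contact force between the fingers and segment above 0.3 N and z of the grasp point in the frame of segment below 0.039 m).
It fails at once if the dowel or the plug is pulled, lifted or tipped (8 mm, 0.25 rad) (distance of any of dowel, plug from where it was at the start of the episode above 0.008 m or angle between any of dowel, plug's own z axis and vertical above 0.25 rad).
It fails at once if bottle, block or brush is shifted or lifted by more than 15 mm (distance of any of oil, insert, brush from where it was at the start of the episode above 0.015 m).
It also fails if it takes over 38 s, if anything falls off the work surface, if the arm or the gripper's body presses on something with over 40 N, if the wrist force passes 120 N, or if a joint passes its speed limit or range.

### The arm

A 7-joint arm with a two-finger parallel gripper is mounted at the origin on the work surface. World frame = base frame: x ahead of the robot, y to its left, z up, the work surface at z = 0. Lengths are in m, angles in rad, forces in N, time in s.
With the tool pointing down it reaches from about 0.425 to 0.875 m from the base axis. Payload 4.7 kg.
Tool frame: the origin (TCP) lies between the finger pads, 19 mm behind the fingertips; this is the grasp point; z points along the fingers, y is the line along which they close (so a half turn about z gives the same grasp; the last joint's range is limited). The gripper opens to 87 mm and grips with 3 to 60 N. Pads are 19 mm wide; open, the fingers measure 117 mm over their backs; the gripper's body (75 mm by 190 mm) begins 51 mm behind the grasp point.
Start: joints at [-1.149, 0.321, -0.07, 1.45, 0.023, 1.371, -0.057], TCP at [0.258, 0.597, 0.241] pointing down, gripper open.
Joint ranges: [-2.86, 2.86], [-0.3, 2.09], [-1.38, 1.24], [0.06, 2.45], [-1.56, 4.7], [0.09, 2.05], [-2.69, 2.69]. Speed limits (rad/s): [2.57, 2.57, 3.14, 3.14, 3.14, 3.14, 3.14].

### API

Orientations are given as a rotation vector (axis times angle).
In Python, from bench import ctrl gives the robot as it stands.
- The arm moves only by the tool send_rows, never from a script. Its argument "steps" is a list of rows, each an object of numbers: "tx", "ty", "tz": the shift along the tool's x, y, z in units of 60 mm (1.0 is 60 mm); "turn": the turn about the tool's z in units of 8 degrees (1.0 is 8 degrees); "grip": the opening, from 0 (shut) to 1 (fully open). A call has 1 to 12 rows; each row shifts and turns the commanded pose from where the row before left it, along the tool's axes as they then stand; what a row does not reach is not made up. A row lasts 1/8 s, in which the tool goes at most 62.5 mm and 10.7 degrees, less where a joint would pass 70% of its speed; a pose out of reach is approached as far as the arm can. A call is refused whole if a number of a shift passes 1 or a number of a turn 1, either way. A call with a gripper value outside its range is refused whole. The fingers move at their own pace and stop on an object; "newtons" is the grip in N (left out, the last holds). Time passes only in rows, so rows that do not move let the fingers close. It gives the time, the measured TCP pose, the force, the opening and the grip force at its end, in the units of the state.
- ctrl.get_state(): the state, without advancing time (a new reading comes with each control period).
- ctrl.get_image(name): name is "scene" or "top" or "wrist"; returns a dict with "pixels" (480x640x3 uint8, red, green, blue), "K" (3x3 intrinsics, pixels), "dist" ([k1, k2, p1, p2, k3] as OpenCV has them; the pictures are not rectified), "cam_to_world" (4x4, takes a point from camera to world coordinates); the wrist camera has in their place "T_tool_cam" (4x4, takes a point from camera to tool coordinates, whose origin is the TCP and whose axes are the flange's). Camera axes: x right, y down, z forward; pixel columns grow to the right and rows downward; lengths in m; the calibration is good to about 2 mm. A picture is of the moment at which its call begins: read the wrist's pose just before it. There is no depth.
- ctrl.close_job(): hands the job in; it is judged then, once.
The state is a dict: "time": time; "joint_positions": joint angles; "qd": joint speeds; "joint_torque": joint torques, N m; "position": TCP position; "tool_rot": TCP orientation; "ft_force": force on the tool from outside, world axes, zero at the start; "torque": the same for the moment, N m; "grip_width": opening from 0.0 (shut) to 1.0 (fully open); "grip_force": force on a finger pad.
Only numpy, scipy, OpenCV 4.12 (cv2) and the standard library are available. Lean on these libraries where they do the work, as an engineer would, in place of code of your own. Each camera call takes 0.05 s, during which the arm holds its last target. There are 200 camera calls.

## Working session

There is one attempt and no reset: what is moved stays moved. The work goes in short steps, Python scripts to look and compute and a tool call to move; the robot and the scene stay as the last step left them, time stands still between calls to the robot, and variables do not carry over. Pictures are saved under pics/ and viewed, at most 10 in all, crops included, and the job is handed in when it is done.

Besides the shell and the picture viewer there is one more tool, called after ">>>" as name([rows], argument=value, ...), one row to a line, values as JSON. send_rows: Moves the arm, as the interface text tells. Its arguments: {"type":"object","properties":{"steps":{"type":"array"},"newtons":{"type":"number"}},"required":["steps"]}

```bash
mkdir -p pics
python3 - <<'E'
from bench import ctrl
import cv2,numpy as np
s=ctrl.get_state();print({k:np.round(v,3) for k,v in s.items()})
for n in("top","scene"):
    i=ctrl.get_image(n);cv2.imwrite(f"pics/{n}.png",cv2.cvtColor(i["pixels"],cv2.COLOR_RGB2BGR))
    print(n,i["K"],i["dist"],i["cam_to_world"])
E
```

```text
{'time': np.float64(0.0), 'joint_positions': array([-1.149,  0.322, -0.07 ,  1.452,  0.023,  1.371, -0.057]), 'qd': array([ 0.   ,  0.001, -0.001, -0.   , -0.001,  0.001,  0.002]), 'joint_torque': array([-0.0000e+00, -4.9129e+01, -4.0400e-01, -3.1253e+01, -6.4000e-02,
        4.4000e-02,  0.0000e+00]), 'position': array([0.258, 0.596, 0.24 ]), 'tool_rot': array([-6.360e-01, -3.076e+00,  3.000e-03]), 'ft_force': array([ 1.134,  0.219, -0.327]), 'torque': array([ 0.002, -0.016,  0.004]), 'grip_force': np.float64(0.0), 'grip_width': np.float64(0.998)}
top [[594.01154753   0.         326.77419934]
 [  0.         594.01154753 241.86207637]
 [  0.           0.           1.        ]] [0.01310342 0.         0.         0.         0.        ] [[-0.0148995  -0.99549769  0.09360744  0.5064672 ]
 [-0.99987886  0.01441245 -0.00587702  0.04711359]
 [ 0.00450145 -0.09368367 -0.99559184  0.94295224]
 [ 0.          0.          0.          1.        ]]
scene [[523.33501948   0.         321.2302427 ]
 [  0.         523.33501948 242.1367076 ]
 [  0.           0.           1.        ]] [-0.1424924  0.         0.         0.         0.       ] [[ 0.61693412  0.60571    -0.50250142  1.03764304]
 [ 0.78684597 -0.48793334  0.37788156 -0.30526117]
 [-0.01630056 -0.62851925 -0.7776232   0.76153564]
 [ 0.          0.          0.          1.        ]]
```

View pics/top.png

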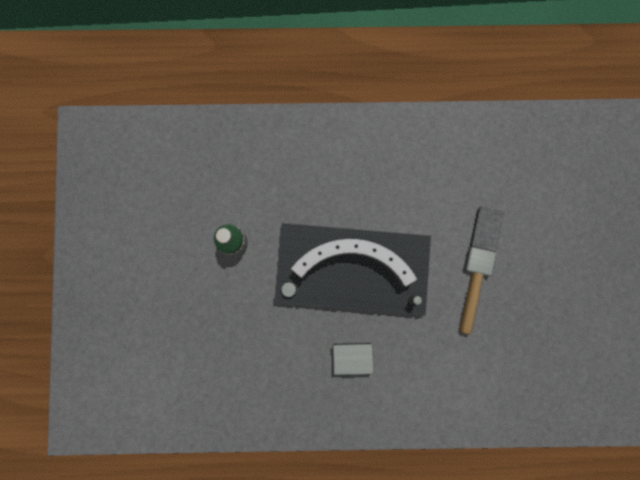

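View pics/scene.png

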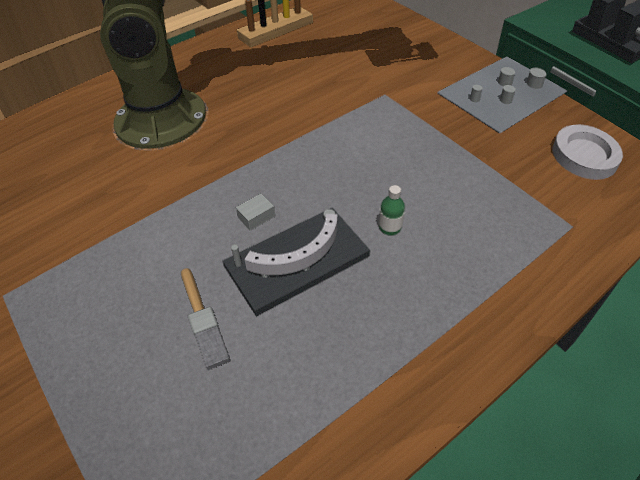

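The top view shows the dowel at (417,300), the -y end, and the plug at (289,290), near the bottle. The holes run from about (404,272) to (304,264), so the trace goes from hole 7 to hole 1.

```bash
cat > h.py <<'E'
import cv2,numpy as np
from scipy.spatial.transform import Rotation as R
def ray(i,px,z):
    u=cv2.undistortPoints(np.array(px,float).reshape(-1,1,2),i["K"],i["dist"]).reshape(-1,2)
    T=i["cam_to_world"];d=np.c_[u,np.ones(len(u))]@T[:3,:3].T
    return T[:3,3]+d*((z-T[2,3])/d[:,2])[:,None]
def steps(s,targets):
    "tool-frame shifts (units of 60 mm) between successive world targets from the measured pose"
    M=R.from_rotvec(s["tool_rot"]).as_matrix()
    P=np.vstack([s["position"],targets]);return np.diff(P,axis=0)@M/0.06
E
python3 - <<'E'
from bench import ctrl
from h import *
i=ctrl.get_image("top");g=cv2.cvtColor(i["pixels"],cv2.COLOR_RGB2GRAY)
px=[]
for x,y in[(304,264),(319,253),(337,247),(356,246),(374,250),(391,259),(404,272)]:
    w=np.clip(130-g[y-4:y+5,x-4:x+5].astype(float),0,None);yy,xx=np.mgrid[y-4:y+5,x-4:x+5]
    m=(yy-y)**2+(xx-x)**2<=12;w=w*m
    px.append([(w*xx).sum()/w.sum(),(w*yy).sum()/w.sum()])
H=ray(i,px,.064);print(np.round(px,1).tolist());print(np.round(H,4))
print(np.linalg.norm(np.diff(H,axis=0),axis=1))
# rigid fit of known arc model: holes 1..7, 28 mm spacing along r=0.1
best=None
for ang in(0.28,2*np.arcsin(.14)):
    a=ang*np.arange(3,-4,-1);m=np.c_[.1*np.cos(a)-.068,.1*np.sin(a)]
    U,_,Vt=np.linalg.svd((m-m.mean(0)).T@(H[:,:2]-H[:,:2].mean(0)));Q=U@Vt
    f=(m-m.mean(0))@Q+H[:,:2].mean(0);e=np.linalg.norm(f-H[:,:2],axis=1).max()
    print(ang,e,np.linalg.det(Q))
    if best is None or e<best[0]:best=(e,f)
np.save("holes.npy",best[1]);print(np.round(best[1],4))
s=ctrl.get_state();print(R.from_rotvec(s["tool_rot"]).as_matrix().round(3))
print(np.round(steps(s,[[*best[1][6],.11]]),3),s["time"])
E
```

```text
[[304.1, 263.7], [319.4, 252.9], [337.1, 246.7], [355.8, 245.7], [374.0, 249.8], [390.5, 258.9], [404.0, 272.1]]
[[ 0.5571  0.076   0.064 ]
 [ 0.5728  0.0531  0.064 ]
 [ 0.5816  0.0267  0.064 ]
 [ 0.5827 -0.0011  0.064 ]
 [ 0.5762 -0.0281  0.064 ]
 [ 0.5623 -0.0522  0.064 ]
 [ 0.5425 -0.0716  0.064 ]]
[0.02779508 0.02777708 0.02785424 0.02777097 0.02783805 0.02771424]
0.28 0.0003201585837139814 0.9999999999999999
0.28092282941971164 0.0005345223620935521 1.0
[[ 0.5571  0.0763]
 [ 0.5728  0.0533]
 [ 0.5817  0.0268]
 [ 0.5828 -0.0011]
 [ 0.5762 -0.0282]
 [ 0.5624 -0.0524]
 [ 0.5424 -0.0719]]
[[-0.918  0.397 -0.001]
 [ 0.397  0.918 -0.001]
 [-0.    -0.002 -1.   ]]
[[-8.772 -8.338  2.186]] 0.15
```

>>> send_rows([
  {"tx": -0.6, "ty": -0.6, "tz": 0, "turn": 0, "grip": 0},
  {"tx": -0.6, "ty": -0.6, "tz": 0, "turn": 0, "grip": 0},
  {"tx": -0.6, "ty": -0.6, "tz": 0, "turn": 0, "grip": 0},
  {"tx": -0.6, "ty": -0.6, "tz": 0, "turn": 0, "grip": 0},
  {"tx": -0.6, "ty": -0.6, "tz": 0, "turn": 0, "grip": 0},
  {"tx": -0.6, "ty": -0.6, "tz": 0, "turn": 0, "grip": 0},
  {"tx": -0.6, "ty": -0.6, "tz": 0, "turn": 0, "grip": 0},
  {"tx": -0.6, "ty": -0.6, "tz": 0, "turn": 0, "grip": 0},
  {"tx": -0.6, "ty": -0.6, "tz": 0, "turn": 0, "grip": 0},
  {"tx": -0.6, "ty": -0.6, "tz": 0, "turn": 0, "grip": 0},
  {"tx": -0.6, "ty": -0.6, "tz": 0, "turn": 0, "grip": 0},
  {"tx": -0.6, "ty": -0.6, "tz": 0, "turn": 0, "grip": 0},
], newtons=5)

```text
time: 1.65
position: [0.4833, 0.0273, 0.2412]
tool_rot: [0.636, 3.076, 0.001]
ft_force: [1.2, 0.8, -0.4]
grip_width: 0.004
grip_force: 0.0
```

```bash
cat > to.py <<'E'
import sys
from bench import ctrl
from h import *
n=int(sys.argv[1]);z=float(sys.argv[2]);H=np.load("holes.npy");s=ctrl.get_state()
print("t",s["time"],"p",s["position"].round(4),"f",s["ft_force"].round(2),"w",s["grip_width"],"xy off hole mm",((s["position"][:2]-H[n-1])*1e3).round(1),"j",s["joint_positions"].round(2))
print("to hole",n,steps(s,[[*H[n-1],z]]).round(3))
E
python3 to.py 7 .11
```

```text
t 1.65 p [0.4833 0.0273 0.2412] f [ 1.21  0.83 -0.38] w 0.004450579980013874 xy off hole mm [-59.1  99.1] j [-0.58 -0.05  0.45  1.86  0.02  1.32  1.03]
to hole 7 [[-1.559 -1.128  2.187]]
```

>>> send_rows([
  {"tx": -0.4, "ty": -0.3, "tz": 0, "turn": 0, "grip": 0},
  {"tx": -0.4, "ty": -0.3, "tz": 0, "turn": 0, "grip": 0},
  {"tx": -0.4, "ty": -0.3, "tz": 0, "turn": 0, "grip": 0},
  {"tx": -0.36, "ty": -0.23, "tz": 0.2, "turn": 0, "grip": 0},
  {"tx": 0, "ty": 0, "tz": 0.5, "turn": 0, "grip": 0},
  {"tx": 0, "ty": 0, "tz": 0.5, "turn": 0, "grip": 0},
  {"tx": 0, "ty": 0, "tz": 0.5, "turn": 0, "grip": 0},
  {"tx": 0, "ty": 0, "tz": 0.3, "turn": 0, "grip": 0},
  {"tx": 0, "ty": 0, "tz": 0.18, "turn": 0, "grip": 0},
  {"tx": 0, "ty": 0, "tz": 0, "turn": 0, "grip": 0},
  {"tx": 0, "ty": 0, "tz": 0, "turn": 0, "grip": 0},
])

```text
time: 3.02
position: [0.5429, -0.0706, 0.1115]
tool_rot: [0.636, 3.075, 0.001]
ft_force: [0.5, 0.2, 0.3]
grip_width: 0.004
grip_force: 0.0
```

```bash
python3 to.py 7 .083
python3 - <<'E'
from bench import ctrl
import cv2,numpy as np
i=ctrl.get_image("wrist");cv2.imwrite("pics/w1.png",cv2.cvtColor(i["pixels"],cv2.COLOR_RGB2BGR))
E
```

```text
t 3.025 p [ 0.5429 -0.0706  0.1115] f [0.5  0.22 0.31] w 0.004169369809692781 xy off hole mm [0.5 1.3] j [-0.43  0.23  0.57  1.88 -0.14  1.07  1.36]
to hole 7 [[ 0.    -0.024  0.474]]
```

View pics/w1.png

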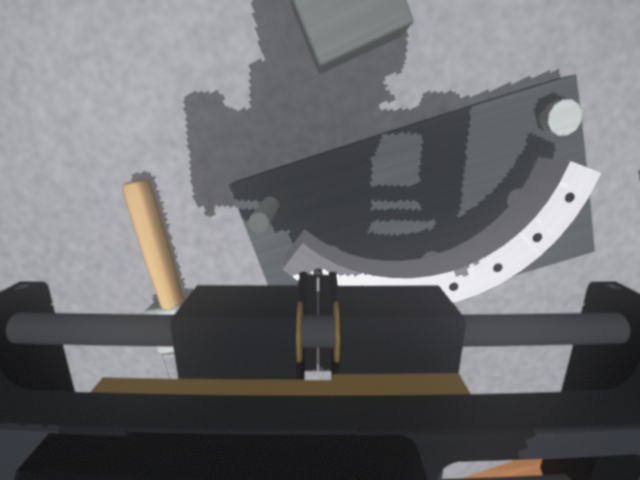

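The wrist view has the fingertips at about (318,275) over the dowel end of the rim. The dowel is at (263,215) and the plug head at (563,117), as expected. I'll lower gently.

>>> send_rows([
  {"tx": 0, "ty": -0.02, "tz": 0.2, "turn": 0, "grip": 0},
  {"tx": 0, "ty": 0, "tz": 0.15, "turn": 0, "grip": 0},
  {"tx": 0, "ty": 0, "tz": 0.06, "turn": 0, "grip": 0},
  {"tx": 0, "ty": 0, "tz": 0.02, "turn": 0, "grip": 0},
  {"tx": 0, "ty": 0, "tz": 0.02, "turn": 0, "grip": 0},
  {"tx": 0, "ty": 0, "tz": 0.02, "turn": 0, "grip": 0},
  {"tx": 0, "ty": 0, "tz": 0.02, "turn": 0, "grip": 0},
  {"tx": 0, "ty": 0, "tz": 0, "turn": 0, "grip": 0},
])

```text
time: 4.08
position: [0.5419, -0.0717, 0.0813]
tool_rot: [0.636, 3.076, 0.0]
ft_force: [-1.2, 0.2, 2.5]
grip_width: 0.01
grip_force: 1.3
```

```bash
python3 to.py 7 .081
```

```text
t 4.075 p [ 0.5419 -0.0717  0.0813] f [-1.19  0.21  2.49] w 0.009893128091002436 xy off hole mm [-0.5  0.2] j [-0.41  0.26  0.56  1.91 -0.17  1.01  1.39]
to hole 7 [[-0.009 -0.     0.006]]
```

Run:
```python
from bench import ctrl
from h import *
H=np.load("holes.npy");s=ctrl.get_state();print(steps(s,[[*H[k],.0803] for k in range(6,-1,-1)]).round(3))
```

```text
[[-0.009 -0.     0.017]
 [-0.177  0.43   0.   ]
 [-0.052  0.462  0.   ]
 [ 0.078  0.459  0.   ]
 [ 0.202  0.419  0.   ]
 [ 0.31   0.347 -0.   ]
 [ 0.394  0.248 -0.   ]]
```

>>> send_rows([
  {"tx": 0, "ty": 0, "tz": 0.015, "turn": 0, "grip": 0},
  {"tx": 0, "ty": 0, "tz": 0, "turn": 0, "grip": 0},
])

```text
time: 4.32
position: [0.5419, -0.0717, 0.0804]
tool_rot: [0.636, 3.076, 0.0]
ft_force: [-0.9, -0.2, 3.9]
grip_width: 0.008
grip_force: 1.7
```

>>> send_rows([
  {"tx": -0.018, "ty": 0.043, "tz": 0, "turn": 0, "grip": 0},
  {"tx": -0.018, "ty": 0.043, "tz": 0, "turn": 0, "grip": 0},
  {"tx": -0.018, "ty": 0.043, "tz": 0, "turn": 0, "grip": 0},
  {"tx": -0.018, "ty": 0.043, "tz": 0, "turn": 0, "grip": 0},
  {"tx": -0.018, "ty": 0.043, "tz": 0, "turn": 0, "grip": 0},
  {"tx": -0.018, "ty": 0.043, "tz": 0, "turn": 0, "grip": 0},
  {"tx": -0.018, "ty": 0.043, "tz": 0, "turn": 0, "grip": 0},
  {"tx": -0.018, "ty": 0.043, "tz": 0, "turn": 0, "grip": 0},
  {"tx": -0.018, "ty": 0.043, "tz": 0, "turn": 0, "grip": 0},
  {"tx": -0.018, "ty": 0.043, "tz": 0, "turn": 0, "grip": 0},
  {"tx": 0, "ty": 0, "tz": 0, "turn": 0, "grip": 0},
])

```text
time: 5.7
position: [0.5622, -0.0518, 0.0802]
tool_rot: [0.635, 3.076, 0.001]
ft_force: [-1.4, -1.2, 3.1]
grip_width: 0.007
grip_force: 1.7
```

```bash
python3 to.py 6 .0803; python3 to.py 5 .0803
```

```text
t 5.7 p [ 0.5622 -0.0518  0.0802] f [-1.37 -1.23  3.07] w 0.0071431996249083345 xy off hole mm [-0.1  0.7] j [-0.43  0.3   0.55  1.87 -0.18  1.02  1.36]
to hole 6 [[-0.007 -0.009 -0.001]]
t 5.7 p [ 0.5622 -0.0518  0.0802] f [-1.37 -1.23  3.07] w 0.0071431996249083345 xy off hole mm [-14.  -23.6] j [-0.43  0.3   0.55  1.87 -0.18  1.02  1.36]
to hole 5 [[-0.058  0.453 -0.001]]
```

Tracking well, with light contact.

>>> send_rows([
  {"tx": -0.006, "ty": 0.046, "tz": 0, "turn": 0, "grip": 0},
  {"tx": -0.006, "ty": 0.046, "tz": 0, "turn": 0, "grip": 0},
  {"tx": -0.006, "ty": 0.046, "tz": 0, "turn": 0, "grip": 0},
  {"tx": -0.006, "ty": 0.046, "tz": 0, "turn": 0, "grip": 0},
  {"tx": -0.006, "ty": 0.046, "tz": 0, "turn": 0, "grip": 0},
  {"tx": -0.006, "ty": 0.046, "tz": 0, "turn": 0, "grip": 0},
  {"tx": -0.006, "ty": 0.046, "tz": 0, "turn": 0, "grip": 0},
  {"tx": -0.006, "ty": 0.046, "tz": 0, "turn": 0, "grip": 0},
  {"tx": -0.006, "ty": 0.046, "tz": 0, "turn": 0, "grip": 0},
  {"tx": -0.006, "ty": 0.046, "tz": 0, "turn": 0, "grip": 0},
  {"tx": 0, "ty": 0, "tz": 0, "turn": 0, "grip": 0},
])

```text
time: 7.08
position: [0.5763, -0.0277, 0.0802]
tool_rot: [0.635, 3.076, 0.001]
ft_force: [-0.3, -0.7, 3.3]
grip_width: 0.003
grip_force: 1.7
```

>>> send_rows([
  {"tx": 0.008, "ty": 0.046, "tz": 0, "turn": 0, "grip": 0},
  {"tx": 0.008, "ty": 0.046, "tz": 0, "turn": 0, "grip": 0},
  {"tx": 0.008, "ty": 0.046, "tz": 0, "turn": 0, "grip": 0},
  {"tx": 0.008, "ty": 0.046, "tz": 0, "turn": 0, "grip": 0},
  {"tx": 0.008, "ty": 0.046, "tz": 0, "turn": 0, "grip": 0},
  {"tx": 0.008, "ty": 0.046, "tz": 0, "turn": 0, "grip": 0},
  {"tx": 0.008, "ty": 0.046, "tz": 0, "turn": 0, "grip": 0},
  {"tx": 0.008, "ty": 0.046, "tz": 0, "turn": 0, "grip": 0},
  {"tx": 0.008, "ty": 0.046, "tz": 0, "turn": 0, "grip": 0},
  {"tx": 0.008, "ty": 0.046, "tz": 0, "turn": 0, "grip": 0},
  {"tx": 0, "ty": 0, "tz": 0, "turn": 0, "grip": 0},
])

```text
time: 8.45
position: [0.5827, -0.0004, 0.0802]
tool_rot: [0.635, 3.077, 0.001]
ft_force: [-0.2, -1.7, 3.1]
grip_width: 0.006
grip_force: 1.7
```

```bash
python3 to.py 4 .0803; python3 to.py 3 .0803
```

```text
t 8.45 p [ 5.827e-01 -4.000e-04  8.020e-02] f [-0.21 -1.65  3.13] w 0.005755039578005167 xy off hole mm [-0.1  0.7] j [-0.49  0.34  0.52  1.82 -0.19  1.03  1.27]
to hole 4 [[-0.006 -0.01  -0.002]]
t 8.45 p [ 5.827e-01 -4.000e-04  8.020e-02] f [-0.21 -1.65  3.13] w 0.005755039578005167 xy off hole mm [  1.1 -27.2] j [-0.49  0.34  0.52  1.82 -0.19  1.03  1.27]
to hole 3 [[ 0.196  0.409 -0.002]]
```

>>> send_rows([
  {"tx": 0.02, "ty": 0.041, "tz": 0, "turn": 0, "grip": 0},
  {"tx": 0.02, "ty": 0.041, "tz": 0, "turn": 0, "grip": 0},
  {"tx": 0.02, "ty": 0.041, "tz": 0, "turn": 0, "grip": 0},
  {"tx": 0.02, "ty": 0.041, "tz": 0, "turn": 0, "grip": 0},
  {"tx": 0.02, "ty": 0.041, "tz": 0, "turn": 0, "grip": 0},
  {"tx": 0.02, "ty": 0.041, "tz": 0, "turn": 0, "grip": 0},
  {"tx": 0.02, "ty": 0.041, "tz": 0, "turn": 0, "grip": 0},
  {"tx": 0.02, "ty": 0.041, "tz": 0, "turn": 0, "grip": 0},
  {"tx": 0.02, "ty": 0.041, "tz": 0, "turn": 0, "grip": 0},
  {"tx": 0.02, "ty": 0.041, "tz": 0, "turn": 0, "grip": 0},
  {"tx": 0, "ty": 0, "tz": 0, "turn": 0, "grip": 0},
])

```text
time: 9.82
position: [0.5813, 0.0269, 0.0802]
tool_rot: [-0.635, -3.077, -0.001]
ft_force: [0.3, -2.1, 3.3]
grip_width: 0.005
grip_force: 1.7
```

>>> send_rows([
  {"tx": 0.031, "ty": 0.035, "tz": 0, "turn": 0, "grip": 0},
  {"tx": 0.031, "ty": 0.035, "tz": 0, "turn": 0, "grip": 0},
  {"tx": 0.031, "ty": 0.035, "tz": 0, "turn": 0, "grip": 0},
  {"tx": 0.031, "ty": 0.035, "tz": 0, "turn": 0, "grip": 0},
  {"tx": 0.031, "ty": 0.035, "tz": 0, "turn": 0, "grip": 0},
  {"tx": 0.031, "ty": 0.035, "tz": 0, "turn": 0, "grip": 0},
  {"tx": 0.031, "ty": 0.035, "tz": 0, "turn": 0, "grip": 0},
  {"tx": 0.031, "ty": 0.035, "tz": 0, "turn": 0, "grip": 0},
  {"tx": 0.031, "ty": 0.035, "tz": 0, "turn": 0, "grip": 0},
  {"tx": 0.031, "ty": 0.035, "tz": 0, "turn": 0, "grip": 0},
  {"tx": 0, "ty": 0, "tz": 0, "turn": 0, "grip": 0},
])

```text
time: 11.2
position: [0.5724, 0.0536, 0.0801]
tool_rot: [-0.635, -3.076, -0.001]
ft_force: [0.3, -1.2, 3.4]
grip_width: 0.003
grip_force: 1.8
```

```bash
python3 to.py 2 .0803; python3 to.py 1 .0803
```

```text
t 11.2 p [0.5724 0.0536 0.0801] f [ 0.25 -1.22  3.43] w 0.0032630351669553034 xy off hole mm [-0.5  0.2] j [-0.57  0.32  0.5   1.84 -0.18  1.03  1.17]
to hole 2 [[-0.009 -0.001 -0.003]]
t 11.2 p [0.5724 0.0536 0.0801] f [ 0.25 -1.22  3.43] w 0.0032630351669553034 xy off hole mm [ 15.3 -22.8] j [-0.57  0.32  0.5   1.84 -0.18  1.03  1.17]
to hole 1 [[ 0.384  0.247 -0.003]]
```

>>> send_rows([
  {"tx": 0.038, "ty": 0.025, "tz": 0, "turn": 0, "grip": 0},
  {"tx": 0.038, "ty": 0.025, "tz": 0, "turn": 0, "grip": 0},
  {"tx": 0.038, "ty": 0.025, "tz": 0, "turn": 0, "grip": 0},
  {"tx": 0.038, "ty": 0.025, "tz": 0, "turn": 0, "grip": 0},
  {"tx": 0.038, "ty": 0.025, "tz": 0, "turn": 0, "grip": 0},
  {"tx": 0.038, "ty": 0.025, "tz": 0, "turn": 0, "grip": 0},
  {"tx": 0.038, "ty": 0.025, "tz": 0, "turn": 0, "grip": 0},
  {"tx": 0.038, "ty": 0.025, "tz": 0, "turn": 0, "grip": 0},
  {"tx": 0.038, "ty": 0.025, "tz": 0, "turn": 0, "grip": 0},
  {"tx": 0.038, "ty": 0.025, "tz": 0, "turn": 0, "grip": 0},
  {"tx": 0, "ty": 0, "tz": 0, "turn": 0, "grip": 0},
  {"tx": 0, "ty": 0, "tz": 0, "turn": 0, "grip": 0},
])

```text
time: 12.7
position: [0.5573, 0.0763, 0.0801]
tool_rot: [-0.635, -3.076, -0.001]
ft_force: [0.5, -1.2, 3.1]
grip_width: 0.005
grip_force: 1.8
```

```bash
python3 to.py 1 .0803
python3 - <<'E'
from bench import ctrl
import cv2
i=ctrl.get_image("scene");cv2.imwrite("pics/s2.png",cv2.cvtColor(i["pixels"],cv2.COLOR_RGB2BGR)[120:420,120:520])
E
```

```text
t 12.7 p [0.5573 0.0763 0.0801] f [ 0.47 -1.23  3.09] w 0.004816529347504717 xy off hole mm [ 0.2 -0.1] j [-0.61  0.29  0.49  1.87 -0.16  1.02  1.11]
to hole 1 [[ 0.003 -0.    -0.004]]
```

View pics/s2.png

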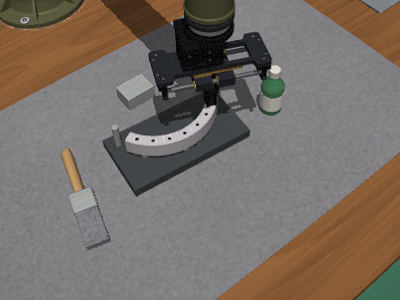

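The crop shows the fingertips on the plug-end hole at about (210,104). The dowel is upright at (116,135), and the bottle, block and brush have not moved. Handing in.

```bash
python3 -c "
from bench import ctrl
print(ctrl.close_job())"
```

```text
the job is handed in; nothing more can be done
None
```

I traced the rim with light contact (about 3–4 N) from hole 7 at the dowel end to hole 1 at the plug end, and handed the job in at 12.7 s with the fingertips still resting on hole 1; the verdict was not shown.

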